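# Find the rocking corner of a sample block and wedge it

### The job

The aluminium sample block standing on the dark setting plate has lost one of the four hidden pads under its corners: press gently on its top corners in turn until you find the one that rocks down. Slide the thin end of the grey wedge under that corner until it just takes up the play, without lifting the block out of level or shoving it along, let go of it, and press that corner once more to make sure the block no longer rocks. Leave the wedge in place and everything else on the bench undisturbed.

Things in the scene. Friction and masses are not known exactly. Their poses are not given: they have to be found in the camera images.
- adapter: Loose aluminium sample block, 110 x 110 x 26 mm, 0.64 to 0.9 kg, a 6 x 6 grid of dark wells on top. Origin: centre of its underside, x and y parallel to its sides, z up. It stands level, underside 4.5 mm above the setting plate, on 18 mm square pads centred 37 mm from its middle in x and y. One of the four pads is missing; which one differs each time and cannot be seen.
- adapter_top (a point): Middle of the block's top, 26 mm above its underside. The outer 25 mm of each top corner is plain. A push of 1 to 3 N on the corner without a pad tips it down there by 3 to 5 mm, until it meets the setting plate; the other corners do not give. Too rough: over 80 N on the block even for an instant (meet it at 20 mm/s or less), or shoving it by over 10 mm.
- setplate: Dark steel setting plate, flat, 300 x 360 mm and 12 mm thick, fixed. Origin: centre of its underside; x along the 300 mm side.
- wedge: Loose grey plastic wedge lying flat, 50 g, 90 mm long, 22 mm wide, thin end towards its +x. Origin on its underside. The straight slope runs from x = 0 (9.5 mm thick) to x = 60 mm (2 mm thick, the tip); the heel from x = 0 to -30 mm is 9.5 mm thick. It stays by friction where it is left.
- wedge_grip (a point): Middle of the wedge's grip, a block on the heel at x = -16 mm of the wedge, 24 mm long in x, 16 mm wide in y, reaching from 9.5 to 39.5 mm above the underside; the point is 25 mm above the underside.
- wedge_tip (a point): Middle of the wedge's thin end, at its underside, at x = +60 mm of the wedge. It slides on the setting plate with well under 1 N; when the slope meets the block's lower edge (tip some 20 mm under the block) the resistance rises, and 2 to 4 N along the slide is enough; pushed further it lifts the corner by 1 mm per 8 mm.
- vial: Bystander: small amber glass vial with white cap, 24 mm wide, 42 mm high, standing at the far edge of the setting plate. Origin: centre of its underside.
- reagent: Bystander: white bottle, 50 mm wide, 100 mm high, on the bench on the side of the setting plate where the wedge does not lie. Origin: centre of its underside.
- tuberack: Bystander: yellow tube rack with white tube caps, 85 x 120 x 37 mm. Origin: centre of its underside.
- tipbox: Bystander: blue box with clear lid, 85 x 120 x 64 mm. Origin: centre of its underside.
- mouse: Bystander: black computer mouse, 100 x 60 x 28 mm, on a mat. Origin: centre of its underside.
- driver: Bystander: screwdriver 160 mm long lying beyond the setting plate. Origin: underside of its middle.
- beaker: Bystander: glass beaker, 70 mm wide, 90 mm high. Origin: centre of its underside.

How it is judged:
By the outcome, as a careful person would: the job done as asked, in the order asked, and still so for the second after the job is handed in, with the robot touching nothing.
It also fails if it takes over 69 s, if anything falls off the work surface, if the arm or the gripper's body presses on something with over 40 N, if the wrist force passes 120 N, or if a joint passes its speed limit or range.

### The arm

A 6-joint arm with a two-finger parallel gripper is mounted at the origin on the work surface. World frame = base frame: x ahead of the robot, y to its left, z up, the work surface at z = 0. Lengths are in m, angles in degrees, forces in N, time in s.
With the tool pointing down it reaches from about 0.4 to 0.825 m from the base axis. Payload 7 kg.
Tool frame: the origin (TCP) lies on the centre line of the jaws, within the pads' length; the fingertips stand 11 mm ahead of it and the grasp point (between the pads) lies 8 mm behind it; z points along the fingers, y is the direction in which the jaws open and shut (so a half turn about z gives the same grasp; the last joint's range is limited). The gripper opens to 88 mm and grips with 3 to 60 N. Pads are 19 mm wide; open, the fingers measure 130 mm over their backs; the gripper's body (78 mm by 193 mm) begins 47 mm behind the grasp point.
Start: joints at [-52.248, 20.546, 0.682, 0, -70.136, -16.507], TCP at [0.245, -0.629, 0.238] pointing down, gripper open.
Joint ranges: [-176.03, 176.03], [-82.01, 121.73], [-58.28, 71.71], [-173.87, 95.51], [-174.79, -0.11], [-173.66, 173.66]. Speed limits (degrees/s): [136.94, 136.94, 172.46, 180, 180, 180].

### API

Orientations are given as [roll, pitch, yaw] about the fixed x, y, z axes, in that order (R = Rz(yaw) Ry(pitch) Rx(roll)).
In Python, from plant import ctrl, cams, order gives the robot as it stands.
- The arm moves only by the tool jog_arm, never from a script. Its argument "motion" is a list of rows, each an object with "offset": the shift along the tool's x, y, z in mm, a list of three; "roll": the turn about the tool's z in rad; "hand": the finger opening in mm, from 0 to 87.6. A call has 1 to 20 rows; each row is the pose to reach, as a shift and turn from the pose commanded when the call began, along the tool's axes at that moment; what a row does not reach only later rows make up. A row lasts 1/12 s, in which the tool goes at most 41.7 mm and 7.16 degrees, less where a joint would pass 70% of its speed; a pose out of reach is approached as far as the arm can. A call with a gripper value outside its range is refused whole. The fingers move at their own pace and stop on an object; the grip force is fixed at half the most. Time passes only in rows, so rows that repeat a pose let the fingers close. It gives the time, the measured TCP pose, the force and the opening at its end, in the units of the state.
- ctrl.get_obs(): the state, without advancing time (a new reading comes with each control period).
- cams.snapshot(name): name is "scene" or "top"; returns a dict with "img" (384x512x3 uint8, red, green, blue), "K" (3x3 intrinsics, pixels), "D" ([k1, k2, p1, p2, k3] as OpenCV has them; the pictures are not rectified), "cam_to_world" (4x4, takes a point from camera to world coordinates). Camera axes: x right, y down, z forward; pixel columns grow to the right and rows downward; lengths in m; the calibration is good to about 2 mm. A picture is of the moment at which its call begins. There is no depth.
- order.close_job(): hands the job in, once; it reports no verdict.
The state is a dict: "clock": time; "joint_pos": joint angles; "qvel": joint speeds; "tau": joint torques, N m; "tool_pos": TCP position; "orientation": TCP orientation; "force": force on the tool from outside, world axes, zero at the start; "moment": the same for the moment, N m; "opening": finger opening in m.
Only numpy, scipy, OpenCV 4.12 (cv2) and the standard library are available. Lean on these libraries where they do the work, as an engineer would, in place of code of your own. Each camera call takes 0.05 s, during which the arm holds its last target. There are 200 camera calls.

## Working session

There is one attempt and no reset: what is moved stays moved. The work goes in short steps, Python scripts to look and compute and a tool call to move; the robot and the scene stay as the last step left them, time stands still between calls to the robot, and variables do not carry over. Pictures are saved under pics/ and viewed, about 8 in all and at most 12, crops included, and the job is handed in when it is done.

Besides the shell and the picture viewer there is one more tool, called after "Call:" by a JSON object that holds its "api" and its "payload". jog_arm: Moves the arm, as the interface text tells. Its arguments: {"type":"object","properties":{"motion":{"type":"array"}},"required":["motion"]}

```bash
mkdir -p pics; ls; cat > h.py <<'E'
import numpy as np, cv2
from plant import ctrl, cams, order
def ray(s,uv):
    p=cv2.undistortPoints(np.float64(uv).reshape(-1,1,2),s["K"],np.float64(s["D"])).reshape(-1,2)
    T=np.array(s["cam_to_world"]); d=np.c_[p,np.ones(len(p))]@T[:3,:3].T
    return T[:3,3],d
def onz(s,uv,z):
    o,d=ray(s,uv); return o+d*((z-o[2])/d[:,2])[:,None]
def proj(s,P):
    T=np.linalg.inv(np.array(s["cam_to_world"])); r,_=cv2.Rodrigues(T[:3,:3])
    return cv2.projectPoints(np.float64(P).reshape(-1,3),r,T[:3,3],np.float64(s["K"]),np.float64(s["D"]))[0].reshape(-1,2)
E
python3 - <<'E'
from h import *
import pickle
print(ctrl.get_obs())
for n in("top","scene"):
    s=cams.snapshot(n); pickle.dump(s,open(n+".pkl","wb"))
    cv2.imwrite(f"pics/{n}1.png",cv2.resize(s["img"][:,:,::-1],None,fx=1.5,fy=1.5,interpolation=cv2.INTER_CUBIC)); print(np.round(s["cam_to_world"],3).tolist(),np.round(s["K"]).tolist())
E
```

```text
pics
{'clock': 0.0, 'joint_pos': array([-5.22482532e+01,  2.05895992e+01,  6.31822125e-01, -1.89414931e-02,
       -7.01357731e+01, -1.65067646e+01]), 'qvel': array([-0.001171  , -0.01132399, -0.05153668, -0.03433181, -0.08028783,
        0.13213775]), 'tau': array([-3.02228966e-05, -5.82711232e+01,  2.93046767e+01,  6.99704379e+00,
        6.85980282e-03, -1.22556180e-04]), 'tool_pos': array([ 0.24437791, -0.62868728,  0.23663228]), 'orientation': array([ 1.79905246e+02, -9.51036763e-03, -1.58761461e+02]), 'force': array([0.58541841, 0.06863734, 0.06733084]), 'moment': array([-0.04294326, -0.0126737 , -0.00869326]), 'opening': 0.08775027376402254}
[[0.004, -0.994, 0.108, 0.424], [-1.0, -0.002, 0.018, -0.035], [-0.018, -0.108, -0.994, 1.501], [0.0, 0.0, 0.0, 1.0]] [[407.0, 0.0, 250.0], [0.0, 407.0, 191.0], [0.0, 0.0, 1.0]]
[[0.885, 0.342, -0.315, 1.093], [0.465, -0.625, 0.627, -1.038], [0.018, -0.702, -0.712, 1.198], [0.0, 0.0, 0.0, 1.0]] [[385.0, 0.0, 251.0], [0.0, 385.0, 194.0], [0.0, 0.0, 1.0]]
```

View pics/top1.png

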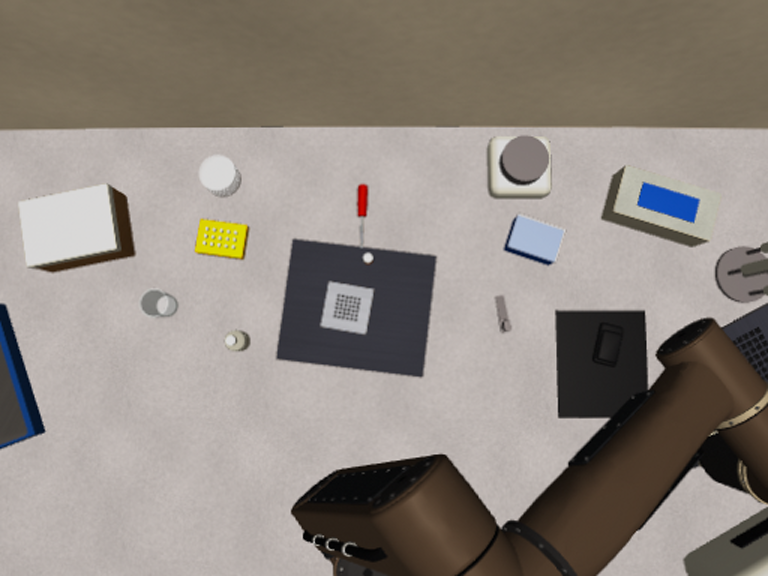

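View pics/scene1.png

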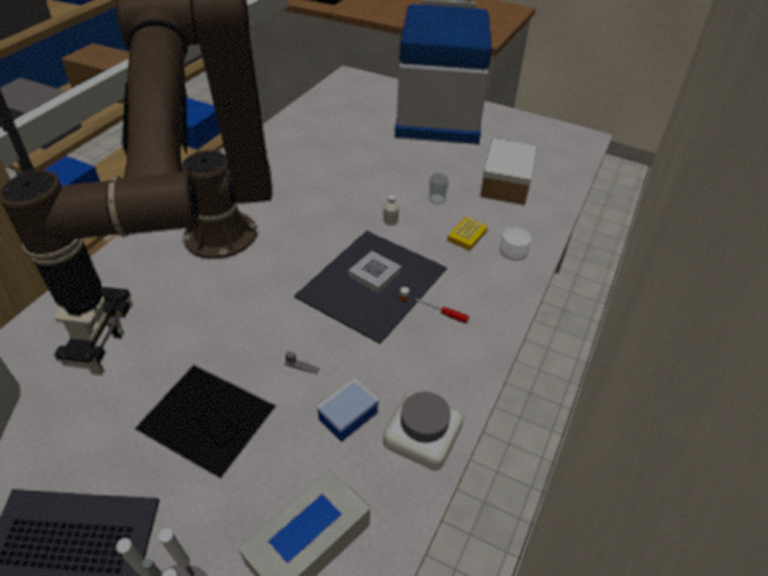

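The top view shows the plate at (355,308), the block at (347,308), the wedge at (503,313) with its thin end up (world +x), and the vial at (368,258). The scene view agrees: wedge near (300,362), with the grip towards the robot.

```bash
cat > m.py <<'E'
from h import *
import pickle
def rect(mask,seed):
    n,l,st,c=cv2.connectedComponentsWithStats(mask.astype(np.uint8)*255)
    ids=[i for i in range(1,n) if st[i,4]>15]
    i=min(ids,key=lambda i:np.hypot(*(c[i]-seed)))
    return (l==i).astype(np.uint8),st[i]
def quad(m):
    c=max(cv2.findContours(cv2.resize(m*255,None,fx=8,fy=8,interpolation=cv2.INTER_CUBIC)//128,0,1)[0],key=cv2.contourArea)
    h=cv2.convexHull(c)
    return (h.reshape(-1,2)+.5)/8-.5
def minrect(P):
    r=cv2.minAreaRect(np.float32(P[:,:2]*1000)); return r
if __name__=="__main__":
    s=pickle.load(open("top.pkl","rb")); im=s["img"].astype(int)
    print("block row",im[205,205:260].tolist()[::3]); print("wedge row",im[205,325:346].tolist()); print(im[190:226,335].tolist())
    g=im.sum(2)/3
    m,st=rect((g<75),(237,205)); print(st); r=minrect(onz(s,quad(m),.012)); print("plate",r)
    m,st=rect((g>120)&(np.arange(512)>200)[None]&(np.arange(512)<265)[None]&(np.arange(384)>180)[:,None]&(np.arange(384)<230)[:,None],(231,205)); print(st)
    print("block",minrect(onz(s,quad(m),.0425)))
    t=cv2.cvtColor(s["img"],cv2.COLOR_RGB2BGR)[150:260,180:350]; 
    u=pickle.load(open("scene.pkl","rb"))["img"][:,:,::-1][145:255,185:325]
    a=cv2.resize(t,(800,518),interpolation=cv2.INTER_CUBIC)
    b=cv2.resize(t[35:85,140:170],(240,400),interpolation=cv2.INTER_CUBIC)
    c=cv2.resize(u,None,fx=4,fy=4,interpolation=cv2.INTER_CUBIC)
    o=np.zeros((440,800,3),np.uint8); o[:400,:240]=b; o[:440,240:800]=c; cv2.imwrite("pics/c1.png",o)
E
python3 m.py
```

```text
block row [[55, 55, 63], [55, 55, 62], [56, 56, 63], [56, 55, 63], [183, 184, 187], [184, 183, 187], [136, 136, 140], [123, 122, 124], [130, 129, 132], [134, 133, 136], [150, 150, 152], [106, 105, 107], [183, 184, 187], [184, 184, 189], [81, 77, 78], [56, 56, 64], [55, 55, 63], [56, 55, 63], [56, 56, 63]]
wedge row [[187, 180, 176], [187, 180, 176], [188, 180, 177], [188, 181, 178], [190, 182, 179], [182, 174, 170], [145, 137, 134], [127, 117, 116], [132, 123, 120], [132, 122, 120], [133, 122, 120], [133, 122, 120], [159, 150, 146], [183, 174, 171], [187, 180, 176], [188, 180, 177], [187, 179, 176], [190, 182, 179], [191, 183, 180], [189, 182, 178], [189, 181, 178]]
[[188, 181, 177], [186, 179, 175], [186, 179, 175], [186, 178, 175], [188, 180, 176], [188, 181, 177], [177, 168, 165], [158, 148, 146], [139, 130, 127], [131, 122, 120], [132, 122, 120], [131, 122, 119], [131, 122, 120], [132, 122, 120], [132, 123, 120], [133, 122, 120], [132, 123, 121], [132, 123, 121], [132, 123, 121], [132, 123, 121], [133, 123, 120], [134, 123, 120], [126, 117, 114], [132, 122, 120], [94, 87, 85], [44, 41, 40], [42, 38, 38], [56, 52, 51], [62, 57, 56], [81, 76, 74], [117, 110, 107], [127, 119, 117], [167, 160, 156], [186, 179, 175], [188, 180, 176], [189, 181, 177]]
[ 185  160  105   91 6682]
plate ((536.0596313476562, 38.56781005859375), (358.63616943359375, 298.5760803222656), 83.22443389892578)
[214 188  35  35 896]
block ((532.21142578125, 59.91786193847656), (114.83712005615234, 114.86448669433594), 80.13060760498047)
```

View pics/c1.png

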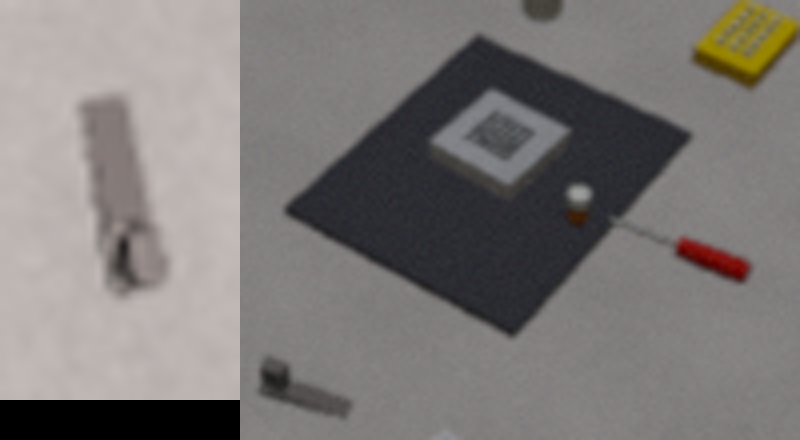

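```bash
cat > m2.py <<'E'
from h import *
import pickle
F=8
def sub(s,box,lo,hi):  # sub-pixel region with lo<grey<hi inside box x0,y0,x1,y1 ; hull pixel coordinates
    x0,y0,x1,y1=box; g=cv2.GaussianBlur(s["img"].astype(np.float32).mean(2),(0,0),.5)[y0:y1,x0:x1]
    G=cv2.resize(g,None,fx=F,fy=F,interpolation=cv2.INTER_CUBIC)
    m=((G>lo)&(G<hi)).astype(np.uint8); m=cv2.morphologyEx(m,cv2.MORPH_OPEN,np.ones((9,9)))
    c=max(cv2.findContours(m,0,1)[0],key=cv2.contourArea).reshape(-1,2)
    return (c+.5)/F-.5+[x0,y0]
def rep(name,s,box,lo,hi,z):
    r=cv2.minAreaRect(np.float32(onz(s,sub(s,box,lo,hi),z)[:,:2]*1000)); print(name,np.round(r[0],1),np.round(r[1],1),round(r[2],2)); return r
if __name__=="__main__":
    t=pickle.load(open("top.pkl","rb")); u=pickle.load(open("scene.pkl","rb"))
    rep("plate top",t,(175,150,300,260),0,115,.012)
    rep("plate scene",u,(185,145,310,235),0,85,.012)
    rep("block top",t,(200,178,262,235),125,255,.0425)
    print("sc",u["img"].mean(2)[150:205:2,249].round().tolist(), u["img"].mean(2)[180,225:275:2].round().tolist())
    for zz,b in((.003,(325,190,345,216)),):
        r=rep("wedge slope top",t,b,0,160,.005)
    for c,h in (("tip",.002),):pass
    g=t["img"].mean(2)
    print(np.round(g[194:224,328:346]).astype(int))
E
python3 m2.py
```

```text
plate top [536.3  38.5] [359.8 299.7] 83.24
plate scene [538.5  32.2] [366.6 303.7] 83.27
block top [532.3  59.9] [111.2 111.2] 80.28
sc [123.0, 125.0, 124.0, 70.0, 41.0, 43.0, 45.0, 46.0, 48.0, 112.0, 128.0, 114.0, 95.0, 98.0, 85.0, 81.0, 84.0, 111.0, 131.0, 127.0, 82.0, 65.0, 50.0, 46.0, 47.0, 48.0, 46.0, 47.0] [46.0, 45.0, 46.0, 51.0, 106.0, 129.0, 133.0, 131.0, 122.0, 101.0, 74.0, 78.0, 81.0, 82.0, 82.0, 85.0, 120.0, 130.0, 129.0, 117.0, 73.0, 50.0, 47.0, 50.0, 45.0]
wedge slope top [ 531.  -317.8] [72.5 30.6] 6.51
[[181 182 184 183 183 183 182 181 180 180 181 182 183 184 183 182 180 181]
 [183 185 185 183 182 182 183 182 180 179 179 178 180 183 182 181 179 182]
 [186 186 183 182 177 170 168 170 175 180 182 179 180 183 181 179 180 182]
 [186 180 163 151 148 141 138 151 172 181 183 181 180 183 181 180 183 184]
 [187 167 135 124 124 124 124 132 165 181 183 183 181 183 184 183 185 187]
 [187 173 143 124 125 125 125 124 160 180 180 183 183 184 186 183 183 186]
 [184 181 147 119 125 125 124 125 155 177 180 182 182 183 182 180 182 187]
 [180 178 144 118 125 124 124 124 146 171 179 182 
[... 975 characters left out ...]
169 180 181 182 180 181]
 [181 181 179 176 138 140 106  42 120 145 136 141 169 180 182 183 181 181]
 [181 178 177 176 150 132  94  39 117 144 137 137 157 177 182 182 181 182]
 [179 178 176 176 169 125  80  53 111 141 138 135 137 170 185 183 179 181]
 [180 179 178 178 176 123  75  58 102 137 137 133 137 171 187 182 177 179]
 [183 178 178 180 179 131 102  77  78 128 140 138 144 172 184 181 179 181]
 [184 179 177 179 180 138 133 111  82 104 126 140 162 178 180 181 181 182]
 [183 180 179 177 176 163 141 121 141 154 161 169 177 181 179 180 183 183]
 [181 179 180 180 178 178 167 161 172 180 181 182 181 182 181 180 185 185]
 [181 180 181 183 182 179 179 180 181 183 182 181 183 184 181 180 182 182]]
```

```bash
cat >> h.py <<'E'
B=np.array([.5323,.0599]); BY=-9.72
def bl(x,y): # block frame mm -> world m
    a=np.radians(BY); return B+np.array([np.cos(a)*x-np.sin(a)*y,np.sin(a)*x+np.cos(a)*y])/1000
def go(xyz,yaw,pos=None,y0=None):
    o=ctrl.get_obs(); p=np.array(o["tool_pos"] if pos is None else pos); 
    from scipy.spatial.transform import Rotation as R
    r=R.from_euler("xyz",o["orientation"],degrees=True) if y0 is None else R.from_euler("xyz",[180,0,y0],degrees=True)
    y0=o["orientation"][2] if y0 is None else y0
    d=(np.array(xyz)-p)*1000
    print("offset",np.round(R.from_euler("xyz",[180,0,y0],degrees=True).inv().apply(d),1),"roll",round(float(np.radians((y0-yaw+180)%360-180)),3),"|d|",round(np.linalg.norm(d)))
E
python3 - <<'E'
from h import *
import pickle
t=pickle.load(open("top.pkl","rb")); g=t["img"].mean(2)
def cross(row,c0,c1,th=153):
    v=row[c0:c1]; i=np.argmax((v[:-1]-th)*(v[1:]-th)<0); return c0+i+(th-v[i])/(v[i+1]-v[i])
L=[];Rr=[]
for r in range(199,211):
    row=cv2.GaussianBlur(g,(0,0),.5)[r]
    h=.002+(r-197)*.00365/8
    Rr.append(onz(t,[[cross(row,333,342),r]],h)[0]); L.append(onz(t,[[cross(row,326,333),r]],0)[0])
for n,P in(("L",L),("R",Rr)):
    P=np.array(P)[:,:2]; f=np.polyfit(P[:,0],P[:,1],1); print(n,np.degrees(np.arctan(f[0])),np.polyval(f,[.5,.56]),)
print("tip",onz(t,[[332.,cross(g[:,332],194,199)],[333.,cross(g[:,333],194,199)],[334.,cross(g[:,334],194,199)]],.002))
print("grip top",onz(t,[[338,216.5]],.0395), "heel end",onz(t,[[334,cross(g[:,334],219,223)],[335,cross(g[:,335],219,223)]],.005))
for c in((43,43),(43,-43),(-43,-43),(-43,43)): print(c,bl(*c).round(4))
go([*bl(-43,-43),.08],-189.72)
E
```

```text
L 6.198837332711339 [-0.30799515 -0.3014783 ]
R 9.229283711655025 [-0.33307507 -0.32332572]
tip [[ 0.56535527 -0.31005404  0.002     ]
 [ 0.56625804 -0.31375862  0.002     ]
 [ 0.56658443 -0.31745358  0.002     ]]
grip top [[ 0.49111478 -0.32346069  0.0395    ]] heel end [[ 0.47447984 -0.31530627  0.005     ]
 [ 0.47329901 -0.31894486  0.005     ]]
(43, 43) [0.5819 0.095 ]
(43, -43) [0.5674 0.0103]
(-43, -43) [0.4827 0.0248]
(-43, 43) [0.4972 0.1095]
offset [-458.8  522.8  156.7] roll 0.54 |d| 713
```

Call:
{"api": "jog_arm", "payload": {"motion": [{"offset":[-459,523,60],"roll":0.54,"hand":0},{"offset":[-459,523,60],"roll":0.54,"hand":0},{"offset":[-459,523,60],"roll":0.54,"hand":0},{"offset":[-459,523,60],"roll":0.54,"hand":0},{"offset":[-459,523,60],"roll":0.54,"hand":0},{"offset":[-459,523,60],"roll":0.54,"hand":0},{"offset":[-459,523,60],"roll":0.54,"hand":0},{"offset":[-459,523,60],"roll":0.54,"hand":0},{"offset":[-459,523,60],"roll":0.54,"hand":0},{"offset":[-459,523,60],"roll":0.54,"hand":0},{"offset":[-459,523,60],"roll":0.54,"hand":0},{"offset":[-459,523,60],"roll":0.54,"hand":0},{"offset":[-459,523,60],"roll":0.54,"hand":0},{"offset":[-459,523,60],"roll":0.54,"hand":0},{"offset":[-459,523,60],"roll":0.54,"hand":0},{"offset":[-459,523,60],"roll":0.54,"hand":0},{"offset":[-459,523,60],"roll":0.54,"hand":0},{"offset":[-459,523,100],"roll":0.54,"hand":0},{"offset":[-459,523,150],"roll":0.54,"hand":0},{"offset":[-459,523,150],"roll":0.54,"hand":0}]}}

```text
clock: 1.77
tool_pos: [0.4791, 0.0242, 0.0823]
orientation: [-179.8, -0.4, 170.3]
force: [-2.6, -1.0, -0.2]
opening: 0.0001
```

Call:
{"api": "jog_arm", "payload": {"motion": [{"offset":[0,0,10],"roll":0,"hand":0},{"offset":[0,0,20],"roll":0,"hand":0},{"offset":[0,0,24],"roll":0,"hand":0},{"offset":[0,0,24],"roll":0,"hand":0},{"offset":[0,0,24],"roll":0,"hand":0}]}}

```text
clock: 2.18
tool_pos: [0.4832, 0.0244, 0.0643]
orientation: [180.0, 0.0, 170.3]
force: [0.8, -0.3, 0.4]
opening: 0.0003
```

Call:
{"api": "jog_arm", "payload": {"motion": [{"offset":[0,0,4],"roll":0,"hand":0},{"offset":[0,0,7],"roll":0,"hand":0},{"offset":[0,0,8],"roll":0,"hand":0},{"offset":[0,0,9],"roll":0,"hand":0},{"offset":[0,0,10],"roll":0,"hand":0},{"offset":[0,0,10.5],"roll":0,"hand":0},{"offset":[0,0,10.5],"roll":0,"hand":0},{"offset":[0,0,10.5],"roll":0,"hand":0}]}}

```text
clock: 2.85
tool_pos: [0.483, 0.0247, 0.0538]
orientation: [-180.0, 0.0, 170.3]
force: [-2.5, 0.1, 9.6]
opening: 0.0002
```

Call:
{"api": "jog_arm", "payload": {"motion": [{"offset":[0,0,0.5],"roll":0,"hand":0},{"offset":[0,0,0.5],"roll":0,"hand":0}]}}

```text
clock: 3.02
tool_pos: [0.4829, 0.0247, 0.0537]
orientation: [-180.0, 0.0, 170.3]
force: [-4.8, 0.6, 15.6]
opening: 0.0005
```

Call:
{"api": "jog_arm", "payload": {"motion": [{"offset":[0,0,0.5],"roll":0,"hand":0},{"offset":[0,0,0.5],"roll":0,"hand":0}]}}

```text
clock: 3.18
tool_pos: [0.483, 0.0247, 0.0536]
orientation: [-180.0, 0.0, 170.4]
force: [-7.9, 1.1, 21.4]
opening: 0.0003
```

Call:
{"api": "jog_arm", "payload": {"motion": [{"offset":[0,0,-3],"roll":0,"hand":0},{"offset":[0,0,-10],"roll":0,"hand":0},{"offset":[-30,0,-10],"roll":0,"hand":0},{"offset":[-65,0,-10],"roll":0,"hand":0},{"offset":[-86,0,-10],"roll":0,"hand":0},{"offset":[-86,0,-8],"roll":0,"hand":0},{"offset":[-86,0,-5],"roll":0,"hand":0},{"offset":[-86,0,-4],"roll":0,"hand":0},{"offset":[-86,0,-3],"roll":0,"hand":0},{"offset":[-86,0,-2],"roll":0,"hand":0},{"offset":[-86,0,-1.2],"roll":0,"hand":0},{"offset":[-86,0,-0.6],"roll":0,"hand":0},{"offset":[-86,0,-0.6],"roll":0,"hand":0},{"offset":[-86,0,-0.6],"roll":0,"hand":0}]}}

```text
clock: 4.35
tool_pos: [0.567, 0.0103, 0.0538]
orientation: [-180.0, -0.0, 170.3]
force: [-4.7, -0.8, 9.8]
opening: 0.0004
```

Call:
{"api": "jog_arm", "payload": {"motion": [{"offset":[0,0,-3],"roll":0,"hand":0},{"offset":[0,0,-9],"roll":0,"hand":0},{"offset":[0,30,-9],"roll":0,"hand":0},{"offset":[0,65,-9],"roll":0,"hand":0},{"offset":[0,86,-9],"roll":0,"hand":0},{"offset":[0,86,-7],"roll":0,"hand":0},{"offset":[0,86,-4],"roll":0,"hand":0},{"offset":[0,86,-3],"roll":0,"hand":0},{"offset":[0,86,-2],"roll":0,"hand":0},{"offset":[0,86,-1],"roll":0,"hand":0},{"offset":[0,86,-0.3],"roll":0,"hand":0},{"offset":[0,86,0],"roll":0,"hand":0},{"offset":[0,86,0],"roll":0,"hand":0},{"offset":[0,86,0],"roll":0,"hand":0}]}}

```text
clock: 5.52
tool_pos: [0.5818, 0.0941, 0.0538]
orientation: [-180.0, 0.0, 170.3]
force: [-4.7, 0.5, 10.8]
opening: 0.0003
```

Call:
{"api": "jog_arm", "payload": {"motion": [{"offset":[0,0,-3],"roll":0,"hand":0},{"offset":[0,0,-9],"roll":0,"hand":0},{"offset":[30,0,-9],"roll":0,"hand":0},{"offset":[65,0,-9],"roll":0,"hand":0},{"offset":[86,0,-9],"roll":0,"hand":0},{"offset":[86,0,-7],"roll":0,"hand":0},{"offset":[86,0,-4],"roll":0,"hand":0},{"offset":[86,0,-3],"roll":0,"hand":0},{"offset":[86,0,-2],"roll":0,"hand":0},{"offset":[86,0,-1],"roll":0,"hand":0},{"offset":[86,0,0],"roll":0,"hand":0},{"offset":[86,0,1],"roll":0,"hand":0},{"offset":[86,0,1.5],"roll":0,"hand":0},{"offset":[86,0,1.5],"roll":0,"hand":0},{"offset":[86,0,1.5],"roll":0,"hand":0}]}}

```text
clock: 6.77
tool_pos: [0.4978, 0.1097, 0.0513]
orientation: [180.0, 0.0, 170.3]
force: [-0.9, 2.8, 2.5]
opening: 0.0004
```

The corner at block (-43,+43), near-left, gives 2.5 mm at 2.5 N; the other three stopped dead at z = 0.0538. I'll check the wrist range and the bottle before choosing the wedge's approach side.

```bash
python3 - <<'E'
from h import *
import pickle
from m2 import rep
o=ctrl.get_obs(); print(o["joint_pos"].round(1),o["orientation"].round(2))
t=pickle.load(open("top.pkl","rb"))
print("bottle px region at z .1 / 0:",onz(t,[[154,227],[158,229]],.1)[0],onz(t,[[158,229]],.0)[0])
go([.491,-.3226,.12],8)
for gap in(0,-20,30): print(gap,bl(-37,55+gap+60+16).round(4))
E
```

```text
[  34.5   16.9  -33.3    0.   -39.8 -134.2] [1.7997e+02 4.0000e-02 1.7032e+02]
bottle px region at z .1 / 0: [0.44994213 0.32154693 0.1       ] [0.4445226  0.33189445 0.        ]
offset [ -66.  -427.3  -68.7] roll 2.833 |d| 438
0 [0.5179 0.1953]
-20 [0.5146 0.1756]
30 [0.523  0.2248]
```

Call:
{"api": "jog_arm", "payload": {"motion": [{"offset":[0,0,-3],"roll":0,"hand":0},{"offset":[0,0,-12],"roll":0,"hand":0},{"offset":[0,0,-40],"roll":0,"hand":0},{"offset":[-5,-30,-69],"roll":-0.05,"hand":50},{"offset":[-66,-427,-69],"roll":-0.309,"hand":50},{"offset":[-66,-427,-69],"roll":-0.309,"hand":50},{"offset":[-66,-427,-69],"roll":-0.309,"hand":50},{"offset":[-66,-427,-69],"roll":-0.309,"hand":50},{"offset":[-66,-427,-69],"roll":-0.309,"hand":50},{"offset":[-66,-427,-69],"roll":-0.309,"hand":50},{"offset":[-66,-427,-69],"roll":-0.309,"hand":50},{"offset":[-66,-427,-69],"roll":-0.309,"hand":50},{"offset":[-66,-427,-69],"roll":-0.309,"hand":50},{"offset":[-66,-427,-69],"roll":-0.309,"hand":50},{"offset":[-66,-427,-69],"roll":-0.309,"hand":50},{"offset":[-66,-427,-69],"roll":-0.309,"hand":50},{"offset":[-66,-427,-69],"roll":-0.309,"hand":50},{"offset":[-66,-427,-69],"roll":-0.309,"hand":50}]}}

```text
clock: 8.27
tool_pos: [0.4903, -0.3218, 0.1204]
orientation: [180.0, -0.0, -172.0]
force: [0.5, -0.0, 0.3]
opening: 0.0499
```

```bash
python3 - <<'E'
from h import *
go([.491,-.3226,.045],-172); go([.491,-.3226,.024],-172); o=ctrl.get_obs(); print(o["tool_pos"],o["orientation"],o["opening"],o["force"])
s=cams.snapshot("scene"); a=s["img"][:,:,::-1][170:280,140:290]; cv2.imwrite("pics/g1.png",cv2.resize(a,None,fx=5,fy=5,interpolation=cv2.INTER_CUBIC))
P=np.array([[.491,-.3226,.0395],[.566,-.312,0]]); print((proj(s,P)-[140,170])*5)
E
```

```text
offset [-0.6 -0.8 75.4] roll 0.001 |d| 75
offset [-0.6 -0.8 96.4] roll 0.001 |d| 96
[ 0.49026708 -0.32184873  0.12042755] [ 1.79989178e+02 -1.05766662e-02 -1.71958445e+02] 0.049938568981961404 [ 0.49814063 -0.03586854  0.27154632]
[[266.51238649 326.44303768]
 [360.41885509 385.78205556]]
```

View pics/g1.png

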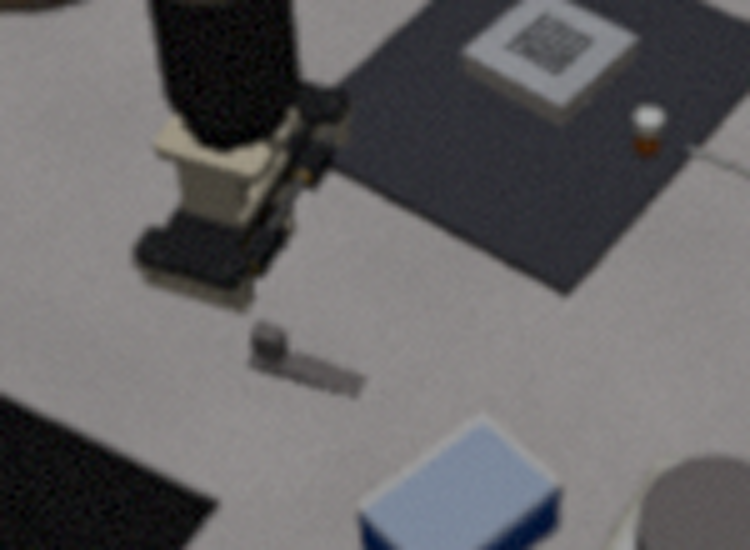

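In the picture the grip top is at (269,330) and the tip at (362,385), within a millimetre or two of their predicted spots. I'm descending and gripping.

Call:
{"api": "jog_arm", "payload": {"motion": [{"offset":[-0.6,-0.8,30],"roll":0,"hand":50},{"offset":[-0.6,-0.8,60],"roll":0,"hand":50},{"offset":[-0.6,-0.8,80],"roll":0,"hand":50},{"offset":[-0.6,-0.8,90],"roll":0,"hand":50},{"offset":[-0.6,-0.8,96],"roll":0,"hand":50},{"offset":[-0.6,-0.8,96],"roll":0,"hand":50},{"offset":[-0.6,-0.8,96],"roll":0,"hand":30},{"offset":[-0.6,-0.8,96],"roll":0,"hand":22},{"offset":[-0.6,-0.8,96],"roll":0,"hand":18},{"offset":[-0.6,-0.8,96],"roll":0,"hand":10},{"offset":[-0.6,-0.8,96],"roll":0,"hand":5},{"offset":[-0.6,-0.8,96],"roll":0,"hand":5},{"offset":[-0.6,-0.8,96],"roll":0,"hand":5}]}}

```text
clock: 9.4
tool_pos: [0.4914, -0.3234, 0.0246]
orientation: [-180.0, 0.0, -172.0]
force: [-0.9, 0.4, 3.7]
opening: 0.0158
```

Call:
{"api": "jog_arm", "payload": {"motion": [{"offset":[0,0,-20],"roll":0,"hand":5},{"offset":[0,0,-55],"roll":0,"hand":5},{"offset":[0,0,-90],"roll":0,"hand":5},{"offset":[-5,25,-115],"roll":-0.12,"hand":5},{"offset":[-12,60,-115],"roll":-0.24,"hand":5},{"offset":[-20,98,-115],"roll":-0.36,"hand":5},{"offset":[-28,136,-115],"roll":-0.48,"hand":5},{"offset":[-36,174,-115],"roll":-0.6,"hand":5},{"offset":[-44,212,-115],"roll":-0.72,"hand":5},{"offset":[-52,250,-115],"roll":-0.84,"hand":5},{"offset":[-60,288,-115],"roll":-0.96,"hand":5},{"offset":[-68,326,-115],"roll":-1.08,"hand":5},{"offset":[-75,364,-115],"roll":-1.2,"hand":5},{"offset":[-82,402,-115],"roll":-1.32,"hand":5},{"offset":[-88,440,-115],"roll":-1.44,"hand":5},{"offset":[-94,475,-115],"roll":-1.56,"hand":5},{"offset":[-100,505,-115],"roll":-1.68,"hand":5},{"offset":[-104,525,-115],"roll":-1.8,"hand":5},{"offset":[-106,534,-115],"roll":-1.92,"hand":5},{"offset":[-106,534,-115],"roll":-2.04,"hand":5}]}}

```text
clock: 11.07
tool_pos: [0.5218, 0.2225, 0.1388]
orientation: [180.0, -0.0, -54.6]
force: [0.3, -0.6, -0.5]
opening: 0.016
```

Call:
{"api": "jog_arm", "payload": {"motion": [{"offset":[0,0,0],"roll":-0.12,"hand":5},{"offset":[0,0,0],"roll":-0.24,"hand":5},{"offset":[0,0,0],"roll":-0.36,"hand":5},{"offset":[0,0,0],"roll":-0.48,"hand":5},{"offset":[0,0,0],"roll":-0.6,"hand":5},{"offset":[0,0,0],"roll":-0.72,"hand":5},{"offset":[0,0,0],"roll":-0.84,"hand":5},{"offset":[0,0,0],"roll":-0.96,"hand":5},{"offset":[0,0,0],"roll":-1.08,"hand":5},{"offset":[0,0,0],"roll":-1.2,"hand":5},{"offset":[0,0,0],"roll":-1.32,"hand":5},{"offset":[0,0,0],"roll":-1.44,"hand":5},{"offset":[0,0,0],"roll":-1.56,"hand":5},{"offset":[0,0,0],"roll":-1.68,"hand":5},{"offset":[0,0,0],"roll":-1.8,"hand":5},{"offset":[0,0,0],"roll":-1.92,"hand":5},{"offset":[0,0,0],"roll":-2.04,"hand":5},{"offset":[0,0,0],"roll":-2.16,"hand":5},{"offset":[0,0,0],"roll":-2.28,"hand":5},{"offset":[0,0,0],"roll":-2.36,"hand":5}]}}

```text
clock: 12.73
tool_pos: [0.5216, 0.2201, 0.139]
orientation: [-180.0, 0.0, 80.5]
force: [0.7, -0.6, 0.1]
opening: 0.0158
```

```bash
python3 - <<'E'
from h import *
import pickle
from m2 import rep
o=ctrl.get_obs(); print(o["clock"],o["tool_pos"],o["orientation"],o["opening"],o["force"],o["joint_pos"])
s=cams.snapshot("scene"); u=cams.snapshot("top"); pickle.dump((s,u),open("p2.pkl","wb"))
a=cv2.resize(s["img"][:,:,::-1][110:230,190:310],(480,480),interpolation=cv2.INTER_CUBIC); b=cv2.resize(u["img"][:,:,::-1][150:250,150:230],(320,400),interpolation=cv2.INTER_CUBIC)
im=np.zeros((480,800,3),np.uint8); im[:,:480]=a; im[:400,480:]=b; cv2.imwrite("pics/p2.png",im)
go([*bl(-37,55+12+76),.06],80.28)
go([*bl(-37,55+12+76),.0375],80.28)
E
```

```text
12.7333 [0.52158595 0.22012039 0.13898784] [-1.79980454e+02  1.31647210e-02  8.04748721e+01] 0.015840902083527307 [ 0.69217001 -0.61906931  0.10527971] [ 4.26789017e+01  1.52511815e+01 -2.08500205e+01 -9.12770999e-03
 -5.39211797e+01  1.27801345e+02]
offset [-13.1   0.6  79. ] roll -0.002 |d| 80
offset [-13.1   0.6 101.5] roll -0.002 |d| 102
```

View pics/p2.png

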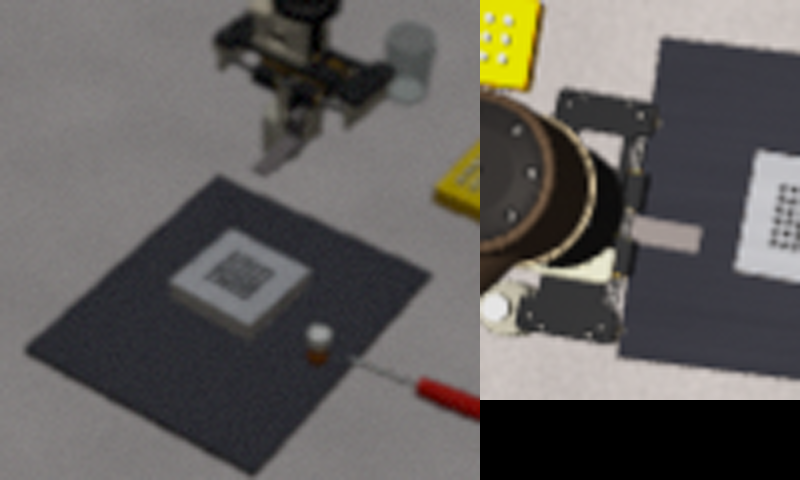

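Both views show the wedge level in the jaws, tip facing the near-left corner, with the bottle clear of the gripper. I'm lowering it onto the plate 12 mm short of the block.

Call:
{"api": "jog_arm", "payload": {"motion": [{"offset":[-13,0.6,30],"roll":0,"hand":5},{"offset":[-13,0.6,60],"roll":0,"hand":5},{"offset":[-13,0.6,85],"roll":0,"hand":5},{"offset":[-13,0.6,96],"roll":0,"hand":5},{"offset":[-13,0.6,100],"roll":0,"hand":5},{"offset":[-13,0.6,101],"roll":0,"hand":5},{"offset":[-13,0.6,102],"roll":0,"hand":5},{"offset":[-13,0.6,102],"roll":0,"hand":5},{"offset":[-13,0.6,102],"roll":0,"hand":5}]}}

```text
clock: 13.58
tool_pos: [0.5208, 0.208, 0.0384]
orientation: [179.9, -0.1, 80.1]
force: [-0.4, 0.3, 0.2]
opening: 0.0156
```

Call:
{"api": "jog_arm", "payload": {"motion": [{"offset":[0,0,0],"roll":0,"hand":5},{"offset":[0,0,0.3],"roll":0,"hand":5},{"offset":[0,0,0.3],"roll":0,"hand":5}]}}

```text
clock: 13.83
tool_pos: [0.5203, 0.2075, 0.0373]
orientation: [180.0, -0.0, 80.1]
force: [-0.8, -0.1, -0.8]
opening: 0.0154
```

Call:
{"api": "jog_arm", "payload": {"motion": [{"offset":[0,0,0.4],"roll":0,"hand":5},{"offset":[-1,0,0.5],"roll":0,"hand":5},{"offset":[-2,0,0.5],"roll":0,"hand":5},{"offset":[-4,0,0.5],"roll":0,"hand":5},{"offset":[-6,0,0.5],"roll":0,"hand":5},{"offset":[-8,0,0.5],"roll":0,"hand":5},{"offset":[-8,0,0.5],"roll":0,"hand":5},{"offset":[-8,0,0.5],"roll":0,"hand":5}]}}

```text
clock: 14.5
tool_pos: [0.5189, 0.1993, 0.0366]
orientation: [180.0, -0.0, 80.1]
force: [0.8, 0.0, 4.6]
opening: 0.0158
```

```bash
python3 - <<'E'
from h import *
import pickle
from m2 import rep
o=ctrl.get_obs(); print(o["clock"],o["tool_pos"],o["orientation"],o["force"])
s=cams.snapshot("scene"); u=cams.snapshot("top"); pickle.dump((s,u),open("p3.pkl","wb"))
a=cv2.resize(s["img"][:,:,::-1][130:210,220:300],(480,480),interpolation=cv2.INTER_CUBIC); b=cv2.resize(u["img"][:,:,::-1][180:240,180:220],(320,480),interpolation=cv2.INTER_CUBIC)
im=np.zeros((480,800,3),np.uint8); im[:,:480]=a; im[:,480:]=b; cv2.imwrite("pics/p3.png",im)
rep("block top",u,(213,178,262,235),125,255,.0425)
g=u["img"].mean(2).astype(int); print(g[202:216,198:222])
p=o["tool_pos"][:2]; print("pred tip px",proj(u,[[*(p-.076*np.array([np.cos(np.radians(80.1)),np.sin(np.radians(80.1))])),.014]]))
E
```

```text
14.5 [0.51892978 0.19927633 0.03660372] [ 1.79981279e+02 -3.65663481e-04  8.01098187e+01] [0.79839668 0.00844387 4.58586156]
block top [532.7  62.9] [118.  111.8] 80.11
[[ 43  56  53  39  39  59  60  60  59  60  60  60  60  61  61  61  61  66
  139 194 193 193 194 193]
 [ 42  56  51  32  39  59  59  59  60  60  60  60  60  60  61  60  60  70
  140 192 192 193 192 193]
 [ 40  57  47  33  47  61  60  61  60  60  60  61  60  60  59  60  59  83
  150 193 193 193 194 192]
 [ 53  63  50  35  53  60  60  60  61  61  62  62  62  62  61  62  62 105
  169 194 194 194 193 194]
 [ 77  69  66  51  58  61  61  61  61  62  61  62  61  61  62  62  63 131
  190 195 194 195 195 196]
 [ 79 106 125 116 105  99  82  74  69  60  60  61  61  61  62  61  57 137
  199 194 195 195 196 195]
 [ 82 128 152 148 143 138 132 127 125 115 105  94  73  68  60  60  63 138
  195 192 194 194 195 195]
 [ 84 132 151 151 151 152 152 151 151 148 142 136 127 125 114 104  96 141
  193 192 192 193 193 193]
 [103 145 152 151 152 152 151 151 152 151 152 151 151 150 147 136 129 161
  193 192 191 191 192 184]
 [124 152 152 153 151 152 151 152 150 152 151 152 151 151 151 141 141 175
  193 193 192 192 192 186]
 [ 91 108 130 153 152 152 152 151 152 152 152 151 151 151 150 137 150 192
  196 196 195 194 193 192]
 [ 53  47  82 115 120 131 138 144 151 152 151 151 151 151 151 134 152 198
  196 197 197 196 196 196]
 [ 49  33  48  70  75  86  93  99 110 116 119 130 143 151 150 132 147 194
  194 195 195 196 196 196]
 [ 47  33  49  59  60  60  61  61  65  70  74  84 100 108 111 128 166 194
  194 194 194 194 194 193]]
pred tip px [[213.82494737 212.40955964]]
```

View pics/p3.png

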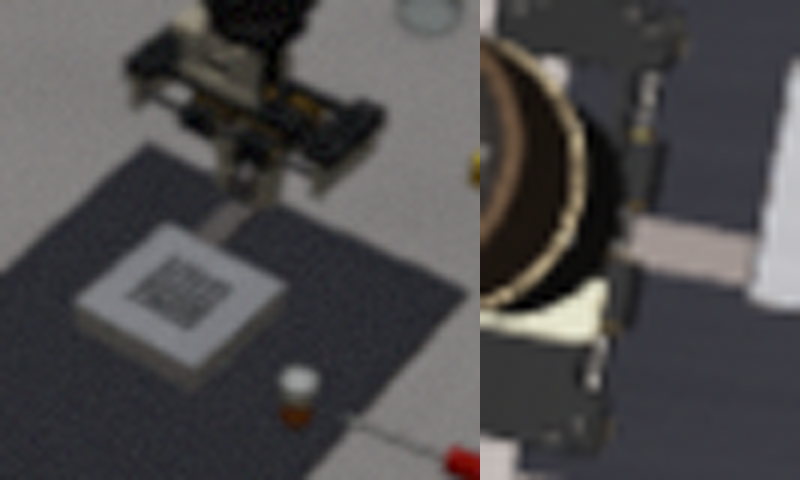

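The wedge's tip is at the block's +y edge, in line with the near-left corner at crop column 750, rows 230-285, so I'm sliding it in slowly.

Call:
{"api": "jog_arm", "payload": {"motion": [{"offset":[-1.5,0,-0.3],"roll":0,"hand":5},{"offset":[-3,0,-0.3],"roll":0,"hand":5},{"offset":[-4.5,0,-0.3],"roll":0,"hand":5},{"offset":[-6,0,-0.3],"roll":0,"hand":5},{"offset":[-7.5,0,-0.3],"roll":0,"hand":5},{"offset":[-9,0,-0.3],"roll":0,"hand":5},{"offset":[-10.5,0,-0.3],"roll":0,"hand":5},{"offset":[-12,0,-0.3],"roll":0,"hand":5},{"offset":[-13.5,0,-0.3],"roll":0,"hand":5},{"offset":[-15,0,-0.3],"roll":0,"hand":5},{"offset":[-16,0,-0.3],"roll":0,"hand":5},{"offset":[-16,0,-0.3],"roll":0,"hand":5},{"offset":[-16,0,-0.3],"roll":0,"hand":5}]}}

```text
clock: 15.68
tool_pos: [0.5158, 0.1833, 0.0366]
orientation: [-180.0, 0.0, 80.1]
force: [0.1, -0.0, 1.6]
opening: 0.0159
```

Call:
{"api": "jog_arm", "payload": {"motion": [{"offset":[-1,0,0],"roll":0,"hand":5},{"offset":[-2,0,0],"roll":0,"hand":5},{"offset":[-2,0,0],"roll":0,"hand":5},{"offset":[-2,0,0],"roll":0,"hand":5}]}}

```text
clock: 16.02
tool_pos: [0.5156, 0.1816, 0.0366]
orientation: [-180.0, 0.0, 80.1]
force: [-0.4, 0.0, 2.0]
opening: 0.0159
```

Call:
{"api": "jog_arm", "payload": {"motion": [{"offset":[-1,0,0],"roll":0,"hand":5},{"offset":[-2,0,0],"roll":0,"hand":5},{"offset":[-2,0,0],"roll":0,"hand":5},{"offset":[-2,0,0],"roll":0,"hand":5}]}}

```text
clock: 16.35
tool_pos: [0.5152, 0.1796, 0.0366]
orientation: [-180.0, 0.0, 80.1]
force: [1.1, -0.5, 1.1]
opening: 0.0154
```

Call:
{"api": "jog_arm", "payload": {"motion": [{"offset":[-1,0,0],"roll":0,"hand":5},{"offset":[-1,0,0],"roll":0,"hand":5},{"offset":[-1,0,0],"roll":0,"hand":5}]}}

```text
clock: 16.6
tool_pos: [0.515, 0.1786, 0.0366]
orientation: [-180.0, 0.0, 80.1]
force: [-0.2, 1.4, 1.0]
opening: 0.0157
```

Call:
{"api": "jog_arm", "payload": {"motion": [{"offset":[-1,0,0],"roll":0,"hand":5},{"offset":[-1,0,0],"roll":0,"hand":5},{"offset":[-1,0,0],"roll":0,"hand":5}]}}

```text
clock: 16.85
tool_pos: [0.5149, 0.1777, 0.0366]
orientation: [-180.0, 0.0, 80.1]
force: [0.3, 0.5, 0.9]
opening: 0.0156
```

Call:
{"api": "jog_arm", "payload": {"motion": [{"offset":[-1,0,0],"roll":0,"hand":5},{"offset":[-1,0,0],"roll":0,"hand":5},{"offset":[-1,0,0],"roll":0,"hand":5}]}}

```text
clock: 17.1
tool_pos: [0.5147, 0.1767, 0.0366]
orientation: [-180.0, 0.0, 80.1]
force: [-0.3, -0.0, -0.0]
opening: 0.016
```

Call:
{"api": "jog_arm", "payload": {"motion": [{"offset":[-1,0,0],"roll":0,"hand":5},{"offset":[-1,0,0],"roll":0,"hand":5},{"offset":[-1,0,0],"roll":0,"hand":5}]}}

```text
clock: 17.35
tool_pos: [0.5146, 0.1757, 0.0366]
orientation: [-180.0, 0.0, 80.1]
force: [1.2, 0.5, 0.8]
opening: 0.0159
```

Call:
{"api": "jog_arm", "payload": {"motion": [{"offset":[-1,0,0],"roll":0,"hand":5},{"offset":[-1,0,0],"roll":0,"hand":5},{"offset":[-1,0,0],"roll":0,"hand":5}]}}

```text
clock: 17.6
tool_pos: [0.5143, 0.1747, 0.0366]
orientation: [-180.0, 0.0, 80.1]
force: [1.1, 0.6, -0.4]
opening: 0.0157
```

Call:
{"api": "jog_arm", "payload": {"motion": [{"offset":[-1,0,0],"roll":0,"hand":5},{"offset":[-1,0,0],"roll":0,"hand":5},{"offset":[-1,0,0],"roll":0,"hand":5}]}}

```text
clock: 17.85
tool_pos: [0.5144, 0.174, 0.0367]
orientation: [180.0, -0.0, 80.1]
force: [0.5, 0.7, -0.4]
opening: 0.0161
```

Call:
{"api": "jog_arm", "payload": {"motion": [{"offset":[-0.7,0,0],"roll":0,"hand":5},{"offset":[-0.7,0,0],"roll":0,"hand":5},{"offset":[-0.7,0,0],"roll":0,"hand":5}]}}

```text
clock: 18.1
tool_pos: [0.5144, 0.1736, 0.0367]
orientation: [180.0, -0.0, 80.1]
force: [1.5, 3.4, -0.2]
opening: 0.0158
```

Call:
{"api": "jog_arm", "payload": {"motion": [{"offset":[-0.7,0,0],"roll":0,"hand":5},{"offset":[-0.7,0,0],"roll":0,"hand":5},{"offset":[-0.7,0,0],"roll":0,"hand":5}]}}

```text
clock: 18.35
tool_pos: [0.5143, 0.1729, 0.0368]
orientation: [180.0, -0.0, 80.1]
force: [-0.5, 5.9, -0.7]
opening: 0.016
```

Force along the slide has climbed to 3–6 N over the last millimetre, so the play is taken up. I'm releasing the wedge.

Call:
{"api": "jog_arm", "payload": {"motion": [{"offset":[0.4,0,0],"roll":0,"hand":5},{"offset":[0.4,0,0],"roll":0,"hand":18},{"offset":[0.4,0,0],"roll":0,"hand":24},{"offset":[0.4,0,0],"roll":0,"hand":35},{"offset":[0.4,0,0],"roll":0,"hand":40},{"offset":[0.4,0,0],"roll":0,"hand":40},{"offset":[0.4,0,-15],"roll":0,"hand":40},{"offset":[0.4,0,-45],"roll":0,"hand":40},{"offset":[0.4,0,-60],"roll":0,"hand":40},{"offset":[0.4,0,-60],"roll":0,"hand":0},{"offset":[0.4,0,-60],"roll":0,"hand":0},{"offset":[0.4,0,-60],"roll":0,"hand":0},{"offset":[0.4,0,-60],"roll":0,"hand":0}]}}

```text
clock: 19.43
tool_pos: [0.5135, 0.1724, 0.0957]
orientation: [-179.9, 0.1, 80.1]
force: [-0.3, -0.1, 0.4]
opening: 0.0187
```

```bash
python3 - <<'E'
from h import *
o=ctrl.get_obs(); print(o["tool_pos"],o["orientation"],o["force"],o["opening"])
go([*bl(-43,43),.0645],80.1)
E
```

```text
[0.51346178 0.17242351 0.09573458] [-1.79926061e+02  6.77640915e-02  8.00961606e+01] [-0.31463116 -0.10756699  0.38129583] 0.01866038564695831
offset [-64.7  -5.2  31.2] roll -0.0 |d| 72
```

Call:
{"api": "jog_arm", "payload": {"motion": [{"offset":[-35,-5,0],"roll":0,"hand":0},{"offset":[-65,-5,5],"roll":0,"hand":0},{"offset":[-65,-5,20],"roll":0,"hand":0},{"offset":[-65,-5,31],"roll":0,"hand":0},{"offset":[-65,-5,35],"roll":0,"hand":0},{"offset":[-65,-5,35],"roll":0,"hand":0},{"offset":[-65,-5,35],"roll":0,"hand":0}]}}

```text
clock: 20.02
tool_pos: [0.4979, 0.1097, 0.0613]
orientation: [-180.0, 0.1, 80.1]
force: [0.9, 0.1, 0.8]
opening: 0.0004
```

Next I go down 7.5 mm to the contact height, at no more than 12 mm/s, then 0.6 mm further.

Call:
{"api": "jog_arm", "payload": {"motion": [{"offset":[0,0,2],"roll":0,"hand":0},{"offset":[0,0,4],"roll":0,"hand":0},{"offset":[0,0,5],"roll":0,"hand":0},{"offset":[0,0,6],"roll":0,"hand":0},{"offset":[0,0,7],"roll":0,"hand":0},{"offset":[0,0,7.5],"roll":0,"hand":0},{"offset":[0,0,7.5],"roll":0,"hand":0},{"offset":[0,0,7.5],"roll":0,"hand":0}]}}

```text
clock: 20.68
tool_pos: [0.498, 0.1097, 0.0542]
orientation: [180.0, -0.0, 80.1]
force: [0.1, -0.3, 0.8]
opening: 0.0006
```

Call:
{"api": "jog_arm", "payload": {"motion": [{"offset":[0,0,0.3],"roll":0,"hand":0},{"offset":[0,0,0.3],"roll":0,"hand":0},{"offset":[0,0,0.3],"roll":0,"hand":0}]}}

```text
clock: 20.93
tool_pos: [0.498, 0.1097, 0.0539]
orientation: [180.0, -0.0, 80.1]
force: [-0.3, 0.3, -0.2]
opening: 0.0005
```

Call:
{"api": "jog_arm", "payload": {"motion": [{"offset":[0,0,0.5],"roll":0,"hand":0},{"offset":[0,0,0.5],"roll":0,"hand":0},{"offset":[0,0,0.5],"roll":0,"hand":0}]}}

```text
clock: 21.18
tool_pos: [0.498, 0.1097, 0.0538]
orientation: [180.0, -0.0, 80.1]
force: [-2.3, 0.4, 5.6]
opening: 0.0006
```

Call:
{"api": "jog_arm", "payload": {"motion": [{"offset":[0,0,0.3],"roll":0,"hand":0},{"offset":[0,0,0.3],"roll":0,"hand":0},{"offset":[0,0,0.3],"roll":0,"hand":0}]}}

```text
clock: 21.43
tool_pos: [0.4981, 0.1097, 0.0537]
orientation: [180.0, -0.0, 80.1]
force: [-2.5, 0.1, 8.1]
opening: 0.0
```

The wedged corner now holds at z = 0.0537 under 8 N, the same height as the other corners. I'm retracting clear and taking a last look.

Call:
{"api": "jog_arm", "payload": {"motion": [{"offset":[0,0,-3],"roll":0,"hand":0},{"offset":[0,0,-12],"roll":0,"hand":0},{"offset":[0,0,-45],"roll":0,"hand":0},{"offset":[0,0,-85],"roll":0,"hand":0},{"offset":[0,0,-125],"roll":0,"hand":0},{"offset":[0,0,-150],"roll":0,"hand":0},{"offset":[-30,0,-150],"roll":0,"hand":0},{"offset":[-70,0,-150],"roll":0,"hand":0},{"offset":[-110,0,-150],"roll":0,"hand":0},{"offset":[-150,0,-150],"roll":0,"hand":0},{"offset":[-190,0,-150],"roll":0,"hand":0},{"offset":[-230,0,-150],"roll":0,"hand":0},{"offset":[-270,0,-150],"roll":0,"hand":0},{"offset":[-310,0,-150],"roll":0,"hand":0},{"offset":[-350,0,-150],"roll":0,"hand":0},{"offset":[-350,0,-150],"roll":0,"hand":0},{"offset":[-350,0,-150],"roll":0,"hand":0},{"offset":[-350,0,-150],"roll":0,"hand":0}]}}

```text
clock: 22.93
tool_pos: [0.4382, -0.2291, 0.2033]
orientation: [179.9, 0.6, 79.7]
force: [-0.4, 0.3, 0.5]
opening: 0.0004
```

```bash
python3 - <<'E'
from h import *
from m2 import rep,sub
import pickle
t=pickle.load(open("top.pkl","rb"))
s=cams.snapshot("scene"); u=cams.snapshot("top")
a=cv2.resize(s["img"][:,:,::-1][110:230,200:320],(480,480),interpolation=cv2.INTER_CUBIC); b=cv2.resize(u["img"][:,:,::-1][150:240,180:240],(320,480),interpolation=cv2.INTER_CUBIC)
im=np.zeros((480,800,3),np.uint8); im[:,:480]=a; im[:,480:]=b; cv2.imwrite("pics/end.png",im)
for n,x in(("before",t),("after",u)):
    rep(n+" block",x,(213,178,262,235),170,255,.0425)
E
```

```text
before block [532.3  59.9] [105.5 104.9] 80.52
after block [532.5  60.9] [107.8 106.5] 79.67
```

View pics/end.png

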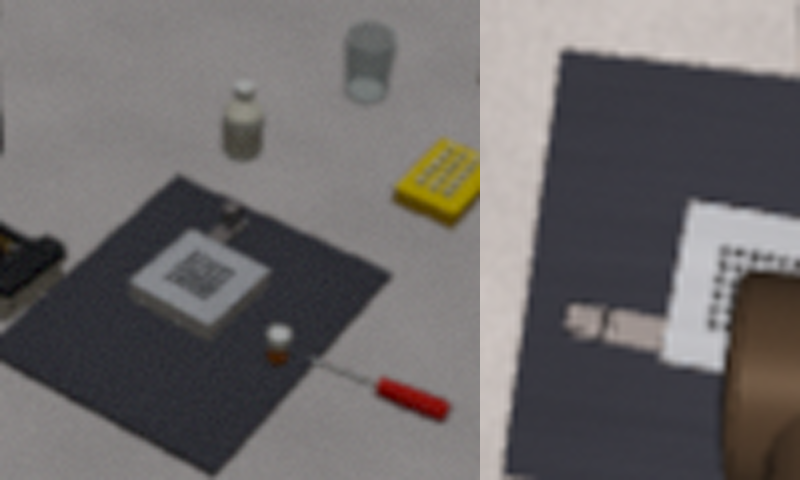

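The scene crop shows the wedge at (230,215) under the near-left corner, with the block, vial, bottle and screwdriver in place. In the top crop the wedge's slope meets the block edge at (662,340). I'm handing the job in.

```bash
python3 -c "
from plant import ctrl,order
print(order.close_job()); print(ctrl.get_obs()['clock'])"
```

```text
the job is handed in; nothing more can be done
None
the job is handed in; nothing more can be done
```

The job is done and handed in at about 23 s of the 69 s allowed. The block no longer rocks, and the wedge is in place under the corner that had lost its pad.

- **Finding the corner:** I pressed all four corners. Three stopped dead at tool height 53.8 mm, and the near-left one gave 2.5 mm at 2.5 N. The first, firm corner briefly took about 21 N along the vertical, more than the gentle press I meant, but well under the 80 N limit.
- **Wedge:** I slid it in from the left side until the push rose from about 0.7 N to 3.4 N, then 5.9 N over the last 1 mm. The peak is a little above the 2 to 4 N expected. I then let go of it.
- **Re-press:** The wedged corner held at 53.7 mm under 8 N, the same height as the other corners.
- **Last pictures:** The wedge was under the corner, and the vial, bottle, beaker, tube rack and screwdriver stood where they were. I did not re-check the tip box or mouse. The block measured within 1 mm and 1° of its starting pose, but the arm hid part of it in the top view, so that is only a rough check.

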